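# Empty the bracket tray into the matching bin

### The job

One of the two bins already holds an angle bracket like the three in the carrying tray, the other holds a U-channel. Carry the tray by its handle to the bin with the angle bracket, tip it so that all three brackets slide off its open end into that bin without spilling any on the bench, then set the empty tray back upright in the middle of its rubber mat and let go. Leave the other things on the bench alone.

Things in the scene. Friction and masses are not known exactly. Their poses are not given: they have to be found in the camera images.
- tray: dark sheet-metal carrying tray, 190 mm (its x) by 140 mm (its y), floor 4 mm thick, walls 35 mm high and 5 mm thick on three sides, open on the -x side (no lip there); 450 g. A wooden handle bar bridges it from side wall to side wall over its middle. Origin: centre of the underside; z up. Stands on the mat with its open end roughly towards the robot.
- tray_handle (a point): centre of the tray's handle bar, 80 mm above the tray's origin; the bar runs along the tray's y (140 mm long, free over 130 mm), is 12 mm thick (along the tray's x) and 26 mm tall (from 67 to 93 mm above the tray's underside). Axes as the tray's.
- tray_lip (a point): middle of the tray floor's open edge, 95 mm from the tray's origin towards its -x and 4 mm above its underside. Axes as the tray's.
- mat: black rubber mat fixed on the bench, 250 mm (its x) by 200 mm (its y), 3 mm thick; the tray's place. Origin: centre of the underside.
- bin_left: left (+y) bin: open grey plastic bin fixed on the bench, outside 220 mm (its x) by 190 mm (its y) by 80 mm high, walls and floor 5 mm; identical to the other bin; holds one sample part. Origin: centre of the underside, on the bench top; z up.
- bin_right: right (-y) bin: open grey plastic bin fixed on the bench, outside 220 mm (its x) by 190 mm (its y) by 80 mm high, walls and floor 5 mm; identical to the other bin; holds one sample part. Origin: centre of the underside, on the bench top; z up.
- part_1: one of three in the tray: angle bracket bent from 5 mm aluminium: one leg lies flat, 42 mm (its x) by 64 mm (its y), the other stands up 42 mm high along the flat leg's +x edge; 75 g. Origin: centre of the flat leg's underside; z up.
- part_2: one of three in the tray: angle bracket bent from 5 mm aluminium: one leg lies flat, 42 mm (its x) by 64 mm (its y), the other stands up 42 mm high along the flat leg's +x edge; 75 g. Origin: centre of the flat leg's underside; z up.
- part_3: one of three in the tray: angle bracket bent from 5 mm aluminium: one leg lies flat, 42 mm (its x) by 64 mm (its y), the other stands up 42 mm high along the flat leg's +x edge; 75 g. Origin: centre of the flat leg's underside; z up.
- sample_angle: lies in one of the bins (which one changes): the same kind of angle bracket bent from 5 mm aluminium: one leg lies flat, 42 mm (its x) by 64 mm (its y), the other stands up 42 mm high along the flat leg's +x edge; 75 g. Origin: centre of the flat leg's underside; z up.
- sample_channel: lies in the other bin: U-channel of 5 mm aluminium, 130 mm long (its x), 56 mm wide, open side up, walls 35 mm high; 200 g. Origin: centre of the underside.
- die_block: bystander: dark steel press-brake die segment, 60 by 130 (its y) by 60 mm, with a V groove on top, on the bench beyond the mat. Origin: centre of the underside.
- oil_can: bystander: grey can, 70 mm across, 120 mm high. Origin: centre of the underside.
- square: bystander: try square lying flat, steel blade 150 mm long (along its x), wooden stock 100 mm, 14 mm high. Origin: on the underside, near the inner corner.
Things that resemble listed ones, but are neither listed nor needed, are in the scene too. Leave any blue or yellow look-alike of the part_2 alone.

How it is judged (in metres and radians):
On the way, in this order (a step that is already met when the one before it is completed fails the run):
1. the tray is lifted clear of the mat (underside over 50 mm up) with all three brackets still in it (height (world z) of tray above 0.05 m and x of part_1 in the frame of tray between -0.11 and 0.11 m and y of part_1 in the frame of tray between -0.075 and 0.075 m and z of part_1 in the frame of tray between -0.01 and 0.06 m and x of part_2 in the frame of tray between -0.11 and 0.11 m and y of part_2 in the frame of tray between -0.075 and 0.075 m and z of part_2 in the frame of tray between -0.01 and 0.06 m and x of part_3 in the frame of tray between -0.11 and 0.11 m and y of part_3 in the frame of tray between -0.075 and 0.075 m and z of part_3 in the frame of tray between -0.01 and 0.06 m), for 0.1 s.
2. the tray is tipped by more than 0.3 rad while in the air (over 50 mm up) (height (world z) of tray above 0.05 m and angle between tray's own z axis and vertical above 0.3 rad), for 0.1 s.
At the end, for the whole second after the job is handed in: All three brackets and the sample angle bracket lie in one and the same bin (origins within its walls and less than 75 mm above its underside), the U-channel in the other; the tray stands upright (within 0.1 rad) on its mat, its centre within 45 mm of the mat's centre; tray and brackets are at rest ((((x of part_1 in the frame of bin_left between -0.108 and 0.108 m and y of part_1 in the frame of bin_left between -0.093 and 0.093 m and z of part_1 in the frame of bin_left between -0.01 and 0.075 m) and (x of part_2 in the frame of bin_left between -0.108 and 0.108 m and y of part_2 in the frame of bin_left between -0.093 and 0.093 m and z of part_2 in the frame of bin_left between -0.01 and 0.075 m) and (x of part_3 in the frame of bin_left between -0.108 and 0.108 m and y of part_3 in the frame of bin_left between -0.093 and 0.093 m and z of part_3 in the frame of bin_left between -0.01 and 0.075 m) and (x of sample_angle in the frame of bin_left between -0.108 and 0.108 m and y of sample_angle in the frame of bin_left between -0.093 and 0.093 m and z of sample_angle in the frame of bin_left between -0.01 and 0.075 m) and (x of sample_channel in the frame of bin_right between -0.108 and 0.108 m and y of sample_channel in the frame of bin_right between -0.093 and 0.093 m and z of sample_channel in the frame of bin_right between -0.01 and 0.075 m)) or ((x of part_1 in the frame of bin_right between -0.108 and 0.108 m and y of part_1 in the frame of bin_right between -0.093 and 0.093 m and z of part_1 in the frame of bin_right between -0.01 and 0.075 m) and (x of part_2 in the frame of bin_right between -0.108 and 0.108 m and y of part_2 in the frame of bin_right between -0.093 and 0.093 m and z of part_2 in the frame of bin_right between -0.01 and 0.075 m) and (x of part_3 in the frame of bin_right between -0.108 and 0.108 m and y of part_3 in the frame of bin_right between -0.093 and 0.093 m and z of part_3 in the frame of bin_right between -0.01 and 0.075 m) and (x of sample_angle in the frame of bin_right between -0.108 and 0.108 m and y of sample_angle in the frame of bin_right between -0.093 and 0.093 m and z of sample_angle in the frame of bin_right between -0.01 and 0.075 m) and (x of sample_channel in the frame of bin_left between -0.108 and 0.108 m and y of sample_channel in the frame of bin_left between -0.093 and 0.093 m and z of sample_channel in the frame of bin_left between -0.01 and 0.075 m))) and horizontal distance between tray and mat below 0.045 m and height (world z) of tray below 0.012 m and angle between tray's own z axis and vertical below 0.1 rad and linear speed of each of tray, part_1, part_2, part_3 below 0.03 m/s); the robot touches nothing.
It fails at once if a bracket from the tray lies on the bench or the mat (origin under 30 mm up, outside the tray and both bins) ((height (world z) of part_1 below 0.03 m and not ((x of part_1 in the frame of tray between -0.11 and 0.11 m and y of part_1 in the frame of tray between -0.075 and 0.075 m and z of part_1 in the frame of tray between -0.01 and 0.08 m) or (x of part_1 in the frame of bin_left between -0.108 and 0.108 m and y of part_1 in the frame of bin_left between -0.093 and 0.093 m and z of part_1 in the frame of bin_left between -0.01 and 0.08 m) or (x of part_1 in the frame of bin_right between -0.108 and 0.108 m and y of part_1 in the frame of bin_right between -0.093 and 0.093 m and z of part_1 in the frame of bin_right between -0.01 and 0.08 m))) or (height (world z) of part_2 below 0.03 m and not ((x of part_2 in the frame of tray between -0.11 and 0.11 m and y of part_2 in the frame of tray between -0.075 and 0.075 m and z of part_2 in the frame of tray between -0.01 and 0.08 m) or (x of part_2 in the frame of bin_left between -0.108 and 0.108 m and y of part_2 in the frame of bin_left between -0.093 and 0.093 m and z of part_2 in the frame of bin_left between -0.01 and 0.08 m) or (x of part_2 in the frame of bin_right between -0.108 and 0.108 m and y of part_2 in the frame of bin_right between -0.093 and 0.093 m and z of part_2 in the frame of bin_right between -0.01 and 0.08 m))) or (height (world z) of part_3 below 0.03 m and not ((x of part_3 in the frame of tray between -0.11 and 0.11 m and y of part_3 in the frame of tray between -0.075 and 0.075 m and z of part_3 in the frame of tray between -0.01 and 0.08 m) or (x of part_3 in the frame of bin_left between -0.108 and 0.108 m and y of part_3 in the frame of bin_left between -0.093 and 0.093 m and z of part_3 in the frame of bin_left between -0.01 and 0.08 m) or (x of part_3 in the frame of bin_right between -0.108 and 0.108 m and y of part_3 in the frame of bin_right between -0.093 and 0.093 m and z of part_3 in the frame of bin_right between -0.01 and 0.08 m)))).
It fails at once if a bystander (die block, can, try square) is moved by more than 30 mm (distance of any of die_block, oil_can, square from where it was at the start of the episode above 0.03 m).
It also fails if it takes over 56 s, if anything falls off the work surface, if the arm or the gripper's body presses on something with over 40 N, if the wrist force passes 120 N, or if a joint passes its speed limit or range.

### The arm

A 7-joint arm with a two-finger parallel gripper is mounted at the origin on the work surface. World frame = base frame: x ahead of the robot, y to its left, z up, the work surface at z = 0. Lengths are in m, angles in degrees, forces in N, time in s.
With the tool pointing down it reaches from about 0.425 to 0.875 m from the base axis. Payload 9.9 kg.
Tool frame: the origin (TCP) lies on the centre line of the jaws, within the pads' length; the fingertips stand 19 mm ahead of it and the grasp point (between the pads) is the TCP; z points along the fingers, y is the line along which they close (so a half turn about z gives the same grasp; the last joint's range is limited). The gripper opens to 85 mm and grips with 20 to 120 N. Pads are 22 mm wide; open, the fingers measure 114 mm over their backs; the gripper's body (76 mm by 85 mm) begins 54 mm behind the grasp point. The pads swing forward as they close: fully open they stand 13 mm farther back than shut.
Start: joints at [-69.947, 32.985, 1.427, 82.34, -0.859, 64.687, -3.237], TCP at [0.284, 0.612, 0.226] pointing down, gripper open.
Joint ranges: [-157.87, 157.87], [-19.46, 123.44], [-87.15, 90], [11.01, 140.99], [-62.26, 242.26], [9.8, 113.94], [-161.44, 161.44]. Speed limits (degrees/s): [127.2, 127.2, 172.46, 172.46, 180, 180, 180].

### API

Orientations are given as a 3x3 rotation matrix whose columns are the frame's x, y, z axes.
In Python, from cell import r, optics gives the robot as it stands.
- The arm moves only by the tool carry_out, never from a script. Its argument "motion" is one flat list of numbers, 7 for each row, row after row: the shift along the tool's x, y, z in units of 30 cm (1.0 is 30 cm), then the turn, a rotation vector about the tool's x, y, z in units of 1.5 rad (1.0 is 1.5 rad), then the closure, from 0 (fully open) to 1 (shut). In form: [tx, ty, tz, ax, ay, az, gripper, tx, ty, tz, ax, ay, az, gripper, ...]. A call has 1 to 5 rows; each row is the pose to reach, as a shift and turn from the pose commanded when the call began, along the tool's axes at that moment; what a row does not reach only later rows make up. A row lasts 1/10 s, in which the tool goes at most 50 mm and 8.59 degrees, less where a joint would pass 70% of its speed; a pose out of reach is approached as far as the arm can. A call with a number of a shift or a turn outside -1 to 1 is refused whole. A call with a gripper value outside its range is refused whole. The fingers move at their own pace and stop on an object; "newtons" is the grip in N (left out, the last holds). Time passes only in rows, so rows that repeat a pose let the fingers close. It gives the time, the measured TCP pose, the force, the opening and the grip force at its end, in the units of the state.
- r.sense(): the state, without advancing time (a new reading comes with each control period).
- optics.grab_frame(name): name is "scene" or "side" or "wrist"; returns a dict with "img" (420x560x3 uint8, blue, green, red), "depth" (420x560 float32, m along the optical axis (not along the pixel's ray), 0 where there is no reading), "intrinsics" (3x3 intrinsics, pixels), "eye" and "attitude" of the camera in the world. Camera axes: x right, y down, z forward; pixel columns grow to the right and rows downward; lengths in m; the calibration is good to about 2 mm. The wrist camera is an equidistant fisheye: a pixel r from the principal point sees the ray r / f radians off the axis. A picture is of the moment at which its call begins.
- r.job_done(): hands the job in; it is judged then, once.
The state is a dict: "time": time; "qpos": joint angles; "dq": joint speeds; "joint_torque": joint torques, N m; "position": TCP position; "eef_rot": TCP orientation; "wrist_force": force on the tool from outside, world axes, zero at the start; "torque": the same for the moment, N m; "finger_gap": finger opening in m; "grip_force": force on a finger pad.
Only numpy, scipy, OpenCV 4.12 (cv2) and the standard library are available. Lean on these libraries where they do the work, as an engineer would, in place of code of your own. Each camera call takes 0.05 s, during which the arm holds its last target. There are 200 camera calls.

## Working session

There is one attempt and no reset: what is moved stays moved. The work goes in short steps, Python scripts to look and compute and a tool call to move; the robot and the scene stay as the last step left them, time stands still between calls to the robot, and variables do not carry over. Pictures are saved under pics/ and viewed, at most 10 in all, crops included, and the job is handed in when it is done.

Besides the shell and the picture viewer there is one more tool, called after "Call:" as name(argument=value, ...), one argument or row to a line, values as JSON. carry_out: Moves the arm, as the interface text tells. Its arguments: {"type":"object","properties":{"motion":{"type":"array","items":{"type":"number","minimum":-1,"maximum":1}},"newtons":{"type":"number"}},"required":["motion"]}

```bash
ls; mkdir -p pics
python3 - <<'E'
from cell import r, optics
import cv2,numpy as np,pickle
s=r.sense(); print(s)
for n in ("scene","side"):
    f=optics.grab_frame(n); cv2.imwrite(f"pics/{n}0.png",f["img"]); pickle.dump(f,open(f"{n}0.pkl","wb")); print(n,f["eye"],f["attitude"],f["intrinsics"])
E
```

```text
pics
{'time': 0.0, 'qpos': array([-69.94662464,  33.03224054,   1.42435683,  82.38784056,
        -0.86222926,  64.68557263,  -3.23827588]), 'dq': array([-0.02905495,  0.04759564, -0.02287658, -0.01994927, -0.05462841,
        0.03131152, -0.0669725 ]), 'joint_torque': array([-2.70387482e-04, -7.65751648e+01,  2.24988565e+00, -2.85980541e+01,
        1.51580991e-02,  1.25977481e-02, -4.23220797e-06]), 'position': array([0.28350774, 0.61205731, 0.22553926]), 'eef_rot': array([[-9.07368242e-01,  4.20336115e-01, -6.50833587e-04],
       [ 4.20336616e-01,  9.07366959e-01, -1.52678515e-03],
       [-5.12180477e-05, -1.65892555e-03, -9.99998623e-01]]), 'wrist_force': array([-0.03340457,  0.12113917,  0.19789187]), 'torque': array([ 0.01503938, -0.01161562,  0.00714946]), 'grip_force': 0.0, 'finger_gap': 0.08528677630516181}
scene [1.22436689 0.16213541 0.79854885] [[-0.18540449  0.71178601 -0.67748495]
 [ 0.98259353  0.12613176 -0.13638448]
 [-0.01162419 -0.69097862 -0.72278172]] [[418.73439174   0.         278.65275302]
 [  0.         418.73439174 212.14160481]
 [  0.           0.           1.        ]]
side [ 0.30677941 -0.64349096  0.86828591] [[ 0.91421872 -0.30823163  0.26305398]
 [-0.40508423 -0.67829586  0.61304281]
 [-0.01053076 -0.66701423 -0.74497055]] [[433.47233829   0.         269.98751894]
 [  0.         433.47233829 203.87186068]
 [  0.           0.           1.        ]]
```

View pics/scene0.png

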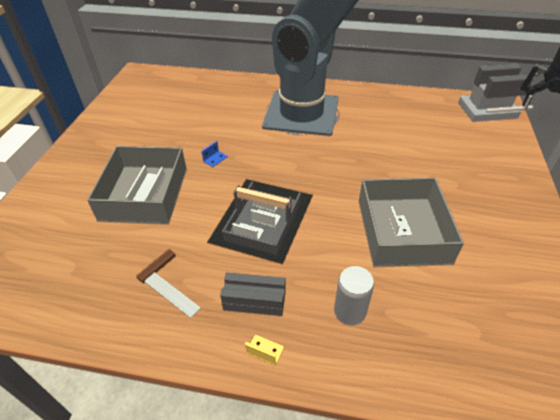

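View pics/side0.png

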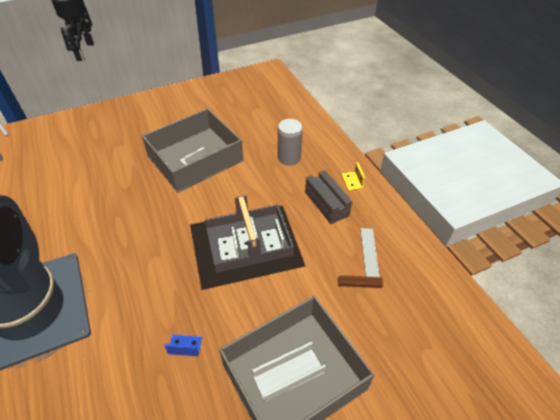

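The scene view shows the tray at (262,215) on its mat, a long two-walled channel in the bin at (142,185), and a short bracket in the bin at (408,222). Blue (214,155) and yellow (265,348) look-alikes lie on the bench, to be left alone. Image right is +y, so the bracket bin should be bin_left. I'll confirm this in a crop and measure.

```bash
cat > h.py <<'E'
import numpy as np,pickle,cv2
def cloud(f):
    d=f["depth"];h,w=d.shape;K=f["intrinsics"];u,v=np.meshgrid(np.arange(w),np.arange(h))
    p=np.stack([(u-K[0,2])/K[0,0]*d,(v-K[1,2])/K[1,1]*d,d],-1)@np.array(f["attitude"]).T+np.array(f["eye"])
    p[d==0]=np.nan
    return p
def rect(pts):
    return cv2.minAreaRect(pts[:,:2].astype(np.float32))
E
python3 - <<'E'
from h import *
S=pickle.load(open("scene0.pkl","rb"));D=pickle.load(open("side0.pkl","rb"))
ps,pd=cloud(S),cloud(D)
z=np.zeros((600,800,3),np.uint8)
a=cv2.resize(S["img"][170:270,350:470],(400,333));b=cv2.resize(S["img"][140:225,90:190],(400,333))
c=cv2.resize(S["img"][175:265,205:320],(341,267));d=cv2.resize(D["img"][190:290,185:310],(334,267))
z[:333,:400]=a;z[:333,400:]=b;z[333:,:341]=c;z[333:,400:734]=d
cv2.imwrite("pics/crop1.png",z)
def allp(box,zr):
    P=np.concatenate([ps.reshape(-1,3),pd.reshape(-1,3)]);I=np.concatenate([S["img"].reshape(-1,3),D["img"].reshape(-1,3)])
    m=(P[:,0]>box[0])&(P[:,0]<box[1])&(P[:,1]>box[2])&(P[:,1]<box[3])&(P[:,2]>zr[0])&(P[:,2]<zr[1]);return P[m],I[m]
for n,(u,v) in dict(L=(402,225),R=(148,185),can=(355,280),die=(255,290),handle=(262,197),blue=(214,155)).items(): print(n,ps[v,u])
for n,(u,v) in dict(L=(192,155),R=(290,370),can=(290,130),handle=(247,220)).items(): print('side',n,pd[v,u])
np.set_printoptions(precision=4,suppress=True)
for nm,P in(("scene",ps),("side",pd)):
  # bins: rims
  for n,box in dict(L=(.3,.8,.25,.7),R=(.2,.8,-.6,-.18)).items():
    q=P.reshape(-1,3);m=(q[:,0]>box[0])&(q[:,0]<box[1])&(q[:,1]>box[2])&(q[:,1]<box[3])&(q[:,2]>.07)&(q[:,2]<.086)
    if n=="L": m&=~((q[:,0]>.7))
    print(nm,n,m.sum(),rect(q[m]) if m.sum() else 0)
  I=(S if nm=="scene" else D)["img"].reshape(-1,3).astype(int)
  q=P.reshape(-1,3)
  m=(q[:,2]>.085)&(q[:,2]<.105)&(abs(q[:,1])<.2)&(q[:,0]>.3)&(q[:,0]<.8)
  print("handle",m.sum(),rect(q[m]),q[m].mean(0), q[m][:,2].max())
  m=(I.max(1)<60)&(q[:,2]>-.005)&(q[:,2]<.012)&(abs(q[:,1])<.2)&(q[:,0]>.35)&(q[:,0]<.74)
  print("mat",m.sum(),rect(q[m]))
E
```

```text
L [0.47405179 0.32792259 0.0089541 ]
R [ 0.44529584 -0.36578658  0.00942044]
can [0.74030418 0.21347947 0.11878014]
die [0.74930923 0.01247837 0.04277412]
handle [ 0.52004484 -0.02007884  0.09272538]
blue [ 0.27769354 -0.22530704  0.0032645 ]
side L [0.47210026 0.30186749 0.0401355 ]
side R [ 0.46721515 -0.35680969  0.01001083]
side can [0.7298611  0.19599778 0.12120897]
side handle [ 0.51023509 -0.03314719  0.09772292]
scene L 869 ((0.4851955771446228, 0.3305869996547699), (0.22259089350700378, 0.19074870645999908), 11.961498260498047)
scene R 878 ((0.4720827341079712, -0.3685629665851593), (0.22463108599185944, 0.19240613281726837), 7.369093418121338)
handle 438 ((0.6036508083343506, 0.07956568896770477), (0.40035420656204224, 0.09744160622358322), 48.958221435546875) [0.5534 0.0102 0.0932] 0.10465042598163654
mat 1585 ((0.5032486319541931, -0.02649424970149994), (0.1938222497701645, 0.24455228447914124), 80.48056030273438)
side L 582 ((0.48297351598739624, 0.33004942536354065), (0.22156132757663727, 0.19752688705921173), 12.535680770874023)
side R 1447 ((0.469041645526886, -0.3676609396934509), (0.22085312008857727, 0.1909404844045639), 7.115919589996338)
handle 456 ((0.598101794719696, 0.07717813551425934), (0.39524662494659424, 0.09749707579612732), 49.05905532836914) [0.5629 0.0231 0.0952] 0.1044738000341976
mat 2010 ((0.5013027787208557, -0.029714368283748627), (0.193108931183815, 0.24207687377929688), 80.85147094726562)
```

View pics/crop1.png

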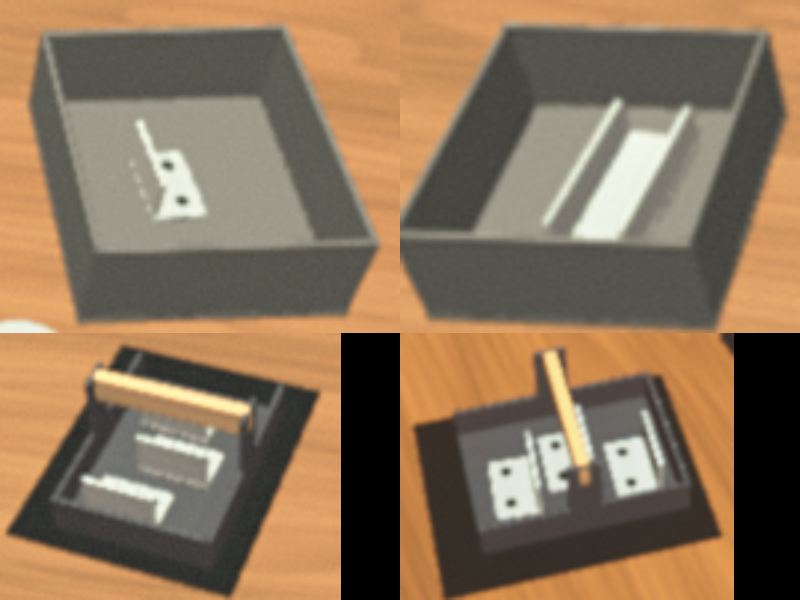

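The top-left crop shows the +y bin holds the angle bracket (one flat leg with two holes, one upright leg). The top-right shows the channel with two long walls in the -y bin. So the target is bin_left. In the tray the uprights all face the closed end. Next is the exact handle pose.

Run:
```python
from h import *
np.set_printoptions(precision=4,suppress=True)
for nm in("scene","side"):
  f=pickle.load(open(nm+"0.pkl","rb"));q=cloud(f).reshape(-1,3);I=f["img"].reshape(-1,3).astype(int)
  b=(abs(q[:,1]+.03)<.13)&(abs(q[:,0]-.5)<.12)
  m=b&(q[:,2]>.075)&(q[:,2]<.11)
  print(nm,"handle",m.sum(),rect(q[m]),q[m].mean(0),q[m][:,2].min(),q[m][:,2].max())
  m2=m&(q[:,2]>.09); print(rect(q[m2]),q[m2].mean(0))
  m=b&(q[:,2]>.030)&(q[:,2]<.044)&(I.max(1)<75); print("walls",m.sum(),rect(q[m]))
  m=b&(I.max(1)<75)&(q[:,2]<.06); print("tray+mat",rect(q[m]))
```

```text
scene handle 533 ((0.5148441195487976, -0.021843627095222473), (0.14074191451072693, 0.029617469757795334), 81.0826644897461) [ 0.5182 -0.0213  0.089 ] 0.07503003602958669 0.0977603148268561
((0.5148441195487976, -0.021843627095222473), (0.14074191451072693, 0.029617469757795334), 81.0826644897461) [ 0.5163 -0.021   0.0943]
walls 153 ((0.5197792053222656, -0.022438734769821167), (0.13965219259262085, 0.1849193274974823), 80.85829162597656)
tray+mat ((0.5035490393638611, -0.026976600289344788), (0.1957705318927765, 0.24618998169898987), 80.75146484375)
side handle 419 ((0.5120063424110413, -0.02282879501581192), (0.1420625001192093, 0.02996588870882988), 81.13050842285156) [ 0.5102 -0.0293  0.0926] 0.07506521181626591 0.10112341167556516
((0.5119696259498596, -0.022810816764831543), (0.14206567406654358, 0.02982700988650322), 81.03864288330078) [ 0.511  -0.0272  0.0962]
walls 29 ((0.5101832747459412, -0.02485501766204834), (0.1310175657272339, 0.18465878069400787), 81.5801773071289)
tray+mat ((0.5014346241950989, -0.02951570600271225), (0.1953306347131729, 0.2445010542869568), 80.27143859863281)
```

```bash
cat >> h.py <<'E'
from scipy.spatial.transform import Rotation as R
np.set_printoptions(precision=4,suppress=True)
def Rt(az,tilt=0):
    "tool y at azimuth az, z down; tilt>0 tips so fingers point outwards"
    a=np.radians(az);y=np.array([np.cos(a),np.sin(a),0]);z=np.array([0,0,-1.]);x=np.cross(y,z)
    return R.from_matrix(np.stack([x,y,z],1))*R.from_rotvec([-np.radians(tilt),0,0])
def num(p,az,tilt=0):
    from cell import r
    s=r.sense();C=R.from_matrix(s["eef_rot"])
    t=C.inv().apply(np.array(p)-s["position"])/.3; w=(C.inv()*Rt(az,tilt)).as_rotvec()/1.5
    print("t",s["time"],"q",s["qpos"],"| p",s["position"],"| MOVE",t,w)
E
python3 -c "
from h import *
num((.369,.377,.226),30); num((.5135,-.0225,.2),-9)"
```

```text
t 0.1 q [-69.9485  33.025    1.4216  82.3818  -0.8577  64.6879  -3.2365] | p [0.2835 0.6121 0.2257] | MOVE [-0.5879 -0.5914 -0.0002] [-0.0009  0.0004  0.409 ]
t 0.1 q [-69.9485  33.025    1.4216  82.3818  -0.8577  64.6879  -3.2365] | p [0.2835 0.6121 0.2257] | MOVE [-1.5846 -1.5973  0.088 ] [-0.0008  0.0007  0.8628]
```

Call:
carry_out(
  motion=[-0.588,-0.591,0,0,0,0.409,0,-0.588,-0.591,0,0,0,0.409,0,-0.588,-0.591,0,0,0,0.409,0,-0.588,-0.591,0,0,0,0.409,0,-0.588,-0.591,0,0,0,0.409,0],
)

```text
time: 0.6
position: [0.3694, 0.3755, 0.2262]
eef_rot: [[-0.495, 0.869, -0.0], [0.869, 0.495, -0.0], [-0.0, -0.0, -1.0]]
wrist_force: [1.2, 0.2, 0.5]
finger_gap: 0.0854
grip_force: 0.0
```

```bash
python3 -c "
from h import *
num((.44,.18,.21),10);num((.5135,-.0225,.2),-9)"
```

```text
t 0.6 q [-59.2292  20.7913  12.0805 104.9993  -5.2091  54.7656 -15.2152] | p [0.3694 0.3755 0.2262] | MOVE [-0.6828 -0.1183  0.0541] [-0.0002  0.0002  0.2291]
t 0.6 q [-59.2292  20.7913  12.0805 104.9993  -5.2091  54.7656 -15.2152] | p [0.3694 0.3755 0.2262] | MOVE [-1.3905 -0.2397  0.0877] [-0.0002  0.0002  0.4501]
```

Call:
carry_out(
  motion=[-0.683,-0.118,0.05,0,0,0.229,0,-0.683,-0.118,0.05,0,0,0.229,0,-0.683,-0.118,0.05,0,0,0.229,0,-0.683,-0.118,0.05,0,0,0.229,0,-0.683,-0.118,0.05,0,0,0.229,0],
)

```text
time: 1.1
position: [0.4423, 0.1762, 0.2113]
eef_rot: [[-0.171, 0.985, 0.0], [0.985, 0.171, -0.002], [-0.002, -0.0, -1.0]]
wrist_force: [0.0, -0.4, 0.1]
finger_gap: 0.0851
grip_force: 0.0
```

```bash
python3 -c "
from h import *
num((.5135,-.0225,.18),-9)"
```

```text
t 1.1 q [-42.453   18.0758  19.9684 113.1137  -7.7641  50.1308  -8.5368] | p [0.4423 0.1762 0.2113] | MOVE [-0.6929  0.1206  0.1061] [0.0002 0.0016 0.2195]
```

Call:
carry_out(
  motion=[-0.69,0.12,0.1,0,0,0.22,0,-0.69,0.12,0.1,0,0,0.22,0,-0.69,0.12,0.1,0,0,0.22,0,-0.69,0.12,0.1,0,0,0.22,0,-0.69,0.12,0.1,0,0,0.22,0],
)

```text
time: 1.6
position: [0.5143, -0.0202, 0.1809]
eef_rot: [[0.156, 0.988, 0.0], [0.988, -0.156, -0.003], [-0.003, 0.001, -1.0]]
wrist_force: [-0.0, -0.6, 0.0]
finger_gap: 0.085
grip_force: 0.0
```

Call:
carry_out(
  motion=[0,0,0,0,0,0,0],
)

```text
time: 1.7
position: [0.5136, -0.0169, 0.1809]
eef_rot: [[0.153, 0.988, -0.001], [0.988, -0.153, -0.001], [-0.001, -0.001, -1.0]]
wrist_force: [0.0, 0.4, -0.2]
finger_gap: 0.0852
grip_force: 0.0
```

```bash
python3 -c "
from h import *
num((.5135,-.0225,.083),-9)
from cell import optics
f=optics.grab_frame('wrist');cv2.imwrite('pics/wrist1.png',f['img']);print(f['eye'],f['attitude'],f['intrinsics'])"
```

```text
t 1.7 q [-20.9623  24.1199  25.1238 110.609  -13.3977  48.1555   2.4225] | p [ 0.5136 -0.0169  0.1809] | MOVE [-0.0183  0.0027  0.3264] [-0.0004  0.0007  0.0021]
[0.5255 0.0594 0.3284] [[ 0.9882 -0.1456 -0.0475]
 [-0.1532 -0.9418 -0.2993]
 [-0.0011  0.303  -0.953 ]] [[325.1923   0.     282.2568]
 [  0.     325.1923 211.7804]
 [  0.       0.       1.    ]]
```

View pics/wrist1.png

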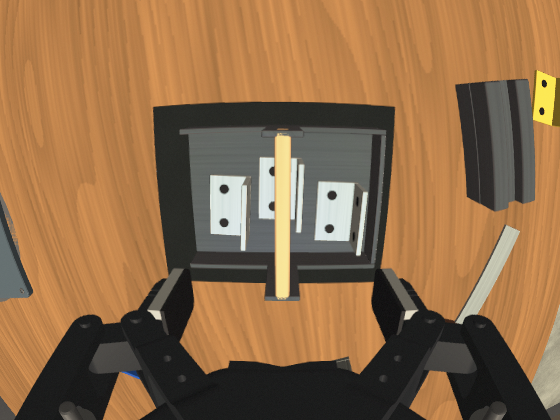

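The wrist view shows the bar (283, 135–298) upright in the picture and centred between the fingers (≈183 and ≈383), with nothing else in the way. Next I descend and grip.

Call:
carry_out(
  motion=[-0.018,0.003,0.15,0,0,0,0,-0.018,0.003,0.27,0,0,0,0,-0.018,0.003,0.326,0,0,0,0,-0.018,0.003,0.326,0,0,0,0,-0.018,0.003,0.326,0,0,0,0],
)

```text
time: 2.25
position: [0.5136, -0.0187, 0.084]
eef_rot: [[0.147, 0.989, -0.0], [0.989, -0.147, 0.001], [0.001, -0.0, -1.0]]
wrist_force: [-0.4, 0.6, 0.2]
finger_gap: 0.0851
grip_force: 0.0
```

Call:
carry_out(
  motion=[0,0,0,0,0,0,1,0,0,0,0,0,0,1,0,0,0,0,0,0,1,0,0,0,0,0,0,1,0,0,0,0,0,0,1],
  newtons=110,
)

```text
time: 2.75
position: [0.5135, -0.0203, 0.0839]
eef_rot: [[0.149, 0.989, 0.0], [0.989, -0.149, 0.0], [0.0, 0.0, -1.0]]
wrist_force: [-10.9, 2.1, 10.9]
finger_gap: 0.0121
grip_force: 7.6
```

Call:
carry_out(
  motion=[0,0,0,0,0,0,1,0,0,0,0,0,0,1,0,0,0,0,0,0,1],
)

```text
time: 3.05
position: [0.5135, -0.0202, 0.0842]
eef_rot: [[0.15, 0.989, 0.0], [0.989, -0.15, 0.001], [0.001, 0.0, -1.0]]
wrist_force: [-2.5, 0.6, 9.4]
finger_gap: 0.0079
grip_force: 108.3
```

Call:
carry_out(
  motion=[0,0,-0.02,0,0,0,1,0,0,-0.06,0,0,0,1,0,0,-0.12,0,0,0,1,0,0,-0.18,0,0,0,1,0,0,-0.24,0,0,0,1],
)

```text
time: 3.55
position: [0.513, -0.0204, 0.1566]
eef_rot: [[0.15, 0.989, -0.001], [0.989, -0.15, -0.0], [-0.0, -0.001, -1.0]]
wrist_force: [0.7, 0.5, -7.8]
finger_gap: 0.0078
grip_force: 108.2
```

Call:
carry_out(
  motion=[0,0,-0.07,0,0,0,1,0,0,-0.14,0,0,0,1,0,0,-0.2,0,0,0,1,0,0,-0.24,0,0,0,1,0,0,-0.25,0,0,0,1],
)

```text
time: 4.05
position: [0.5138, -0.0204, 0.2319]
eef_rot: [[0.15, 0.989, 0.002], [0.989, -0.15, 0.0], [0.0, 0.002, -1.0]]
wrist_force: [1.2, -0.7, -7.1]
finger_gap: 0.0076
grip_force: 108.2
```

```bash
python3 -c "
from h import *
num((.47,.15,.24),15)
from cell import optics
f=optics.grab_frame('side');q=cloud(f);cv2.imwrite('pics/side2.png',f['img'])"
```

```text
t 4.05 q [-22.2729  20.7348  26.9771 106.6378 -11.3035  55.1528   1.085 ] | p [ 0.5138 -0.0204  0.2319] | MOVE [ 0.5397 -0.2293 -0.0272] [ 0.0011 -0.     -0.2746]
```

View pics/side2.png

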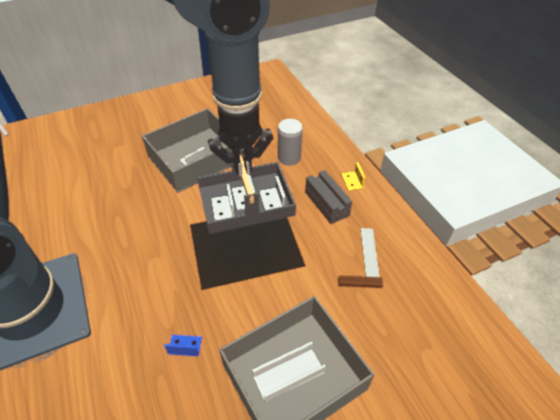

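The tray hangs level at (245,197) with all three brackets in it. Next I carry it smoothly sideways (+y) towards bin_left.

Call:
carry_out(
  motion=[0.017,0.002,-0.001,0,0,0,1,0.05,0.006,-0.002,0,0,0,1,0.1,0.011,-0.005,0,0,0,1,0.167,0.019,-0.008,0,0,0,1,0.25,0.028,-0.012,0,0,0,1],
)

```text
time: 4.6
position: [0.5331, 0.0541, 0.2337]
eef_rot: [[0.15, 0.989, -0.001], [0.989, -0.15, -0.0], [-0.0, -0.001, -1.0]]
wrist_force: [0.1, -0.1, -7.9]
finger_gap: 0.0078
grip_force: 108.2
```

Call:
carry_out(
  motion=[0.083,0.009,-0.004,0,0,0,1,0.167,0.019,-0.008,0,0,0,1,0.25,0.028,-0.012,0,0,0,1,0.333,0.038,-0.015,0,0,0,1,0.417,0.047,-0.019,0,0,0,1],
)

```text
time: 5.1
position: [0.5655, 0.1771, 0.2391]
eef_rot: [[0.148, 0.989, -0.001], [0.989, -0.148, -0.0], [-0.0, -0.001, -1.0]]
wrist_force: [0.1, 0.3, -6.5]
finger_gap: 0.0077
grip_force: 108.2
```

Call:
carry_out(
  motion=[0.083,0.009,-0.004,0,0,0,1,0.167,0.019,-0.008,0,0,0,1,0.25,0.028,-0.012,0,0,0,1,0.333,0.038,-0.015,0,0,0,1,0.417,0.047,-0.019,0,0,0,1],
)

```text
time: 5.6
position: [0.5976, 0.2988, 0.2444]
eef_rot: [[0.148, 0.989, -0.002], [0.989, -0.148, -0.0], [-0.0, -0.002, -1.0]]
wrist_force: [-0.3, -0.5, -6.9]
finger_gap: 0.0078
grip_force: 108.2
```

Call:
carry_out(
  motion=[0.067,0.008,-0.003,0,0,0,1,0.12,0.014,-0.006,0,0,0,1,0.165,0.019,-0.008,0,0,0,1,0.2,0.023,-0.009,0,0,0,1,0.22,0.025,-0.01,0,0,0,1],
)

```text
time: 6.1
position: [0.6149, 0.3622, 0.2474]
eef_rot: [[0.148, 0.989, -0.001], [0.989, -0.148, -0.0], [-0.0, -0.001, -1.0]]
wrist_force: [-0.2, -1.3, -8.1]
finger_gap: 0.0078
grip_force: 108.2
```

```bash
python3 -c "
from h import *
num((.616,.358,.182),12)"
```

```text
t 6.1 q [-46.3869  37.6647  23.7414  74.1352 -15.089   71.3189 -30.7202] | p [0.6149 0.3622 0.2474] | MOVE [-0.0133  0.0062  0.2181] [-0.001   0.     -0.2384]
```

Call:
carry_out(
  motion=[-0.001,0,0.02,0,0,-0.02,1,-0.003,0.001,0.04,0,0,-0.04,1,-0.005,0.002,0.06,0,0,-0.07,1,-0.007,0.003,0.085,0,0,-0.1,1,-0.008,0.003,0.11,0,0,-0.13,1],
)

```text
time: 6.6
position: [0.6161, 0.356, 0.2149]
eef_rot: [[-0.047, 0.999, -0.0], [0.999, 0.047, -0.001], [-0.001, -0.0, -1.0]]
wrist_force: [0.9, -0.2, -7.1]
finger_gap: 0.0079
grip_force: 108.2
```

Call:
carry_out(
  motion=[-0.001,0,0.025,0,0,-0.03,1,-0.003,0.001,0.05,0,0,-0.06,1,-0.004,0.002,0.075,0,0,-0.085,1,-0.005,0.003,0.095,0,0,-0.1,1,-0.006,0.003,0.105,0,0,-0.108,1],
)

```text
time: 7.1
position: [0.6169, 0.3547, 0.1832]
eef_rot: [[-0.206, 0.979, -0.001], [0.979, 0.206, -0.001], [-0.001, -0.001, -1.0]]
wrist_force: [0.1, -0.6, -7.7]
finger_gap: 0.0078
grip_force: 108.2
```

```bash
python3 -c "
from h import *
num((.616,.358,.182),12)
from cell import optics
f=optics.grab_frame('scene');q=cloud(f);cv2.imwrite('pics/scene3.png',f['img'])"
```

```text
t 7.1 q [-42.9161  39.3148  17.3814  79.5499 -12.245   63.0538 -11.7855] | p [0.6169 0.3547 0.1832] | MOVE [ 0.0114 -0.0006  0.0041] [-0.0008  0.0004 -0.0013]
```

View pics/scene3.png

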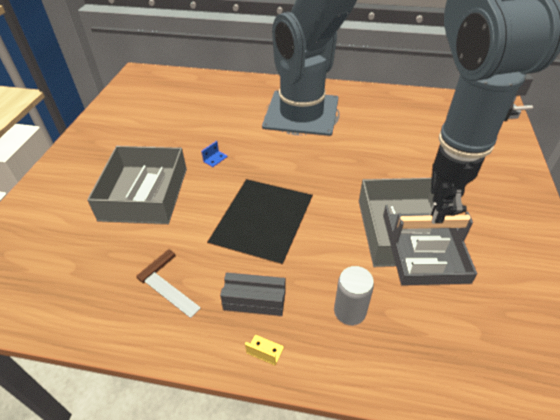

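The tray is over the far half of bin_left, with its lip inside the bin at x ≈ +40 mm. I tip slowly about the lip.

Call:
carry_out(
  motion=[0,-0.002,-0.002,-0.005,0,0,1,0,-0.006,-0.007,-0.015,0,0,1,0,-0.011,-0.012,-0.027,0,0,1,0,-0.016,-0.018,-0.04,0,0,1,0,-0.02,-0.023,-0.05,0,0,1],
)

```text
time: 7.65
position: [0.6108, 0.3546, 0.1916]
eef_rot: [[-0.206, 0.976, 0.075], [0.979, 0.205, 0.016], [0.0, 0.077, -0.997]]
wrist_force: [-0.5, -0.8, -7.5]
finger_gap: 0.0076
grip_force: 108.2
```

Call:
carry_out(
  motion=[0,-0.004,-0.005,-0.01,0,0,1,0,-0.008,-0.009,-0.02,0,0,1,0,-0.012,-0.014,-0.03,0,0,1,0,-0.016,-0.018,-0.04,0,0,1,0,-0.02,-0.023,-0.05,0,0,1],
)

```text
time: 8.15
position: [0.6047, 0.353, 0.1974]
eef_rot: [[-0.205, 0.968, 0.147], [0.979, 0.203, 0.031], [-0.0, 0.15, -0.989]]
wrist_force: [-0.6, 0.3, -8.3]
finger_gap: 0.0079
grip_force: 108.2
```

Call:
carry_out(
  motion=[0,-0.004,-0.005,-0.01,0,0,1,0,-0.008,-0.009,-0.02,0,0,1,0,-0.012,-0.014,-0.03,0,0,1,0,-0.016,-0.018,-0.04,0,0,1,0,-0.02,-0.023,-0.05,0,0,1],
)

```text
time: 8.65
position: [0.5979, 0.3516, 0.2034]
eef_rot: [[-0.205, 0.954, 0.219], [0.979, 0.2, 0.046], [-0.0, 0.224, -0.975]]
wrist_force: [0.3, -0.2, -6.8]
finger_gap: 0.0078
grip_force: 108.2
```

```bash
python3 -c "
from h import *
num((.616,.358,.182),12,20)
from cell import r
s=r.sense();print(s['position']+s['eef_rot']@[0,-.095,.077],s['wrist_force'])"
```

```text
t 8.65 q [-50.1787  31.0103  20.7887  94.7653  -8.422   44.0134 -15.964 ] | p [0.5979 0.3516 0.2034] | MOVE [0.0085 0.0459 0.0838] [-0.082   0.0005 -0.0016]
[0.5241 0.3361 0.1071] [ 0.3077 -0.2393 -6.8198]
```

Call:
carry_out(
  motion=[0,-0.004,-0.005,-0.01,0,0,1,0,-0.008,-0.009,-0.02,0,0,1,0,-0.012,-0.014,-0.03,0,0,1,0,-0.016,-0.018,-0.04,0,0,1,0,-0.02,-0.023,-0.05,0,0,1],
)

```text
time: 9.15
position: [0.5906, 0.3501, 0.2088]
eef_rot: [[-0.205, 0.935, 0.29], [0.979, 0.196, 0.061], [0.0, 0.296, -0.955]]
wrist_force: [0.4, 0.1, -8.3]
finger_gap: 0.0077
grip_force: 108.2
```

Call:
carry_out(
  motion=[0,-0.004,-0.005,-0.01,0,0,1,0,-0.008,-0.009,-0.02,0,0,1,0,-0.012,-0.014,-0.03,0,0,1,0,-0.016,-0.018,-0.04,0,0,1,0,-0.02,-0.023,-0.05,0,0,1],
)

```text
time: 9.65
position: [0.583, 0.3485, 0.2136]
eef_rot: [[-0.206, 0.91, 0.359], [0.979, 0.191, 0.076], [0.0, 0.367, -0.93]]
wrist_force: [0.4, 0.3, -8.2]
finger_gap: 0.0079
grip_force: 108.3
```

```bash
python3 -c "
from h import *
num((.616,.358,.182),12,20)
from cell import r,optics
s=r.sense();print(s['position']+s['eef_rot']@[0,-.095,.077],s['wrist_force'])
f=optics.grab_frame('side');cv2.imwrite('pics/side4.png',cv2.resize(f['img'][60:240,100:340],None,fx=2.5,fy=2.5))"
```

```text
t 9.65 q [-57.05    26.8468  25.0697 104.5595  -4.4313  31.0387 -21.0674] | p [0.583  0.3485 0.2136] | MOVE [0.0083 0.0673 0.1399] [ 0.018   0.0006 -0.0015]
[0.5242 0.3362 0.1071] [ 0.4331  0.3409 -8.1814]
```

View pics/side4.png

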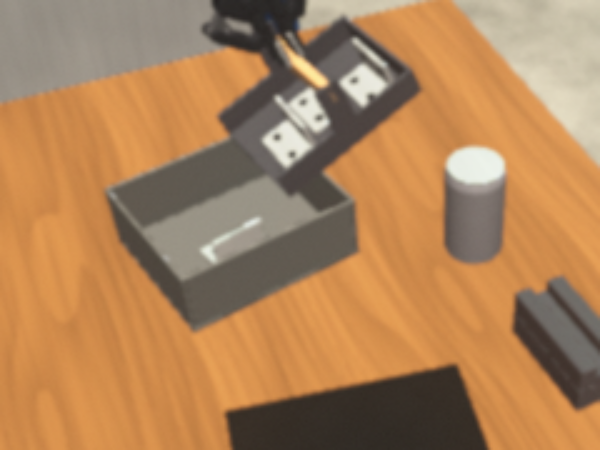

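At 21° the brackets still sit in the tray. Joint 6 is getting low (31°), so I go on tipping without the inward retreat.

Call:
carry_out(
  motion=[0,0.002,-0.005,-0.01,0,0,1,0,0.004,-0.01,-0.02,0,0,1,0,0.006,-0.015,-0.03,0,0,1,0,0.008,-0.02,-0.04,0,0,1,0,0.01,-0.025,-0.05,0,0,1],
)

```text
time: 10.2
position: [0.5832, 0.3486, 0.2218]
eef_rot: [[-0.205, 0.881, 0.427], [0.979, 0.185, 0.09], [0.0, 0.436, -0.9]]
wrist_force: [-0.9, -1.4, -7.6]
finger_gap: 0.0079
grip_force: 108.3
```

Call:
carry_out(
  motion=[0,0.002,-0.005,-0.01,0,0,1,0,0.004,-0.01,-0.02,0,0,1,0,0.006,-0.015,-0.03,0,0,1,0,0.008,-0.02,-0.04,0,0,1,0,0.01,-0.025,-0.05,0,0,1],
)

```text
time: 10.7
position: [0.5827, 0.3485, 0.2298]
eef_rot: [[-0.206, 0.846, 0.491], [0.979, 0.178, 0.103], [0.0, 0.502, -0.865]]
wrist_force: [-0.5, 0.9, -7.8]
finger_gap: 0.008
grip_force: 108.4
```

```bash
python3 -c "
from h import *
num((.616,.358,.182),12,20)
from cell import r,optics
s=r.sense();print(s['position']+s['eef_rot']@[0,-.095,.077],s['wrist_force'])
"
```

```text
t 10.7 q [-65.3676  24.938   32.3483 111.5714   0.1727  19.5891 -26.9715] | p [0.5827 0.3485 0.2298] | MOVE [0.0082 0.0197 0.1958] [ 0.1181  0.0006 -0.0014]
[0.5401 0.3396 0.1155] [-0.4827  0.8647 -7.764 ]
```

Still holding at 30°. Joint 6 needs room, so I raise and extend the arm a bit (lip towards bin x ≈ +85 mm) before tipping further.

Call:
carry_out(
  motion=[0,0.02,-0.014,0,0,0,1,0,0.06,-0.042,0,0,0,1,0,0.11,-0.077,0,0,0,1,0,0.155,-0.108,0,0,0,1,0,0.181,-0.126,0,0,0,1],
)

```text
time: 11.2
position: [0.6116, 0.3545, 0.2919]
eef_rot: [[-0.205, 0.846, 0.493], [0.979, 0.177, 0.104], [0.001, 0.504, -0.864]]
wrist_force: [-0.2, 0.3, -5.9]
finger_gap: 0.008
grip_force: 108.5
```

```bash
python3 -c "
from h import *
num((.616,.358,.182),12,20)
from cell import r,optics
s=r.sense();print(s['position']+s['eef_rot']@[0,-.095,.077],s['wrist_force'])
"
```

```text
t 11.2 q [-63.4521  22.813   32.0786 103.0109   0.3057  29.4329 -24.8032] | p [0.6116 0.3545 0.2919] | MOVE [ 0.0082 -0.1701  0.3249] [ 0.1191  0.0002 -0.0019]
[0.5692 0.3457 0.1775] [-0.2488  0.2674 -5.9089]
```

Call:
carry_out(
  motion=[0,-0.001,-0.009,-0.01,0,0,1,0,-0.003,-0.018,-0.02,0,0,1,0,-0.004,-0.027,-0.03,0,0,1,0,-0.006,-0.036,-0.04,0,0,1,0,-0.007,-0.046,-0.05,0,0,1],
)

```text
time: 11.7
position: [0.6011, 0.3526, 0.3004]
eef_rot: [[-0.206, 0.807, 0.553], [0.979, 0.17, 0.116], [-0.0, 0.565, -0.825]]
wrist_force: [0.1, -0.4, -4.6]
finger_gap: 0.0081
grip_force: 108.7
```

```bash
python3 -c "
from h import *
num((.616,.358,.182),12,20)
from cell import r,optics
s=r.sense();print(s['position']+s['eef_rot']@[0,-.095,.077],s['wrist_force'])
f=optics.grab_frame('side');cv2.imwrite('pics/side5.png',cv2.resize(f['img'][30:240,100:340],None,fx=2.5,fy=2.5))"
```

```text
t 11.7 q [-69.6462  21.3261  37.2049 107.6391   4.2378  23.637  -29.4914] | p [0.6011 0.3526 0.3004] | MOVE [ 0.0075 -0.1799  0.3552] [ 0.1679  0.0006 -0.0011]
[0.567  0.3454 0.1832] [ 0.1161 -0.3532 -4.6192]
```

View pics/side5.png

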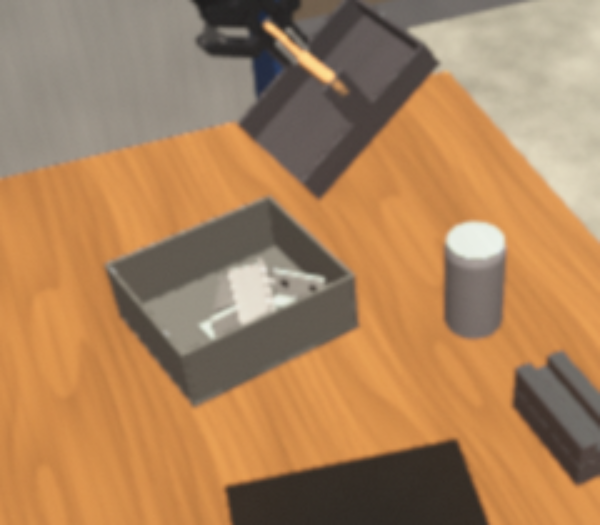

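The tray is empty and brackets lie in bin_left. Now I level the tray and go back.

Call:
carry_out(
  motion=[0,0,0,0.06,0,0,1,0,0,0,0.15,0,0,1,0,0,0,0.24,0,0,1,0,0,0,0.33,0,0,1,0,0,0,0.4,0,0,1],
)

```text
time: 12.25
position: [0.6028, 0.3524, 0.3015]
eef_rot: [[-0.206, 0.979, -0.002], [0.979, 0.206, 0.0], [0.001, -0.002, -1.0]]
wrist_force: [2.3, -0.3, -6.5]
finger_gap: 0.0076
grip_force: 108.7
```

```bash
python3 -c "
from h import *
num((.55,.17,.26),2);num((.5025,-.026,.2),-9.5)"
```

```text
t 12.25 q [-45.5274  34.2104  22.0489  71.621  -12.6104  76.5876 -12.151 ] | p [0.6028 0.3524 0.3015] | MOVE [-0.5591 -0.297   0.1385] [-0.0014 -0.0004  0.1148]
t 12.25 q [-45.5274  34.2104  22.0489  71.621  -12.6104  76.5876 -12.151 ] | p [0.6028 0.3524 0.3015] | MOVE [-1.1661 -0.5858  0.3386] [-0.0015 -0.0003  0.2486]
```

Call:
carry_out(
  motion=[-0.08,-0.04,0.01,0,0,0.02,1,-0.2,-0.1,0.04,0,0,0.04,1,-0.33,-0.17,0.07,0,0,0.07,1,-0.45,-0.24,0.11,0,0,0.095,1,-0.559,-0.297,0.139,0,0,0.115,1],
)

```text
time: 12.75
position: [0.5485, 0.1677, 0.2584]
eef_rot: [[-0.032, 0.999, 0.001], [0.999, 0.032, -0.001], [-0.001, 0.001, -1.0]]
wrist_force: [1.6, 0.9, -3.5]
finger_gap: 0.0078
grip_force: 108.8
```

```bash
python3 -c "
from h import *
num((.5025,-.026,.2),-9.5)"
```

```text
t 12.75 q [-38.9023  24.4484  25.8579  96.0696 -11.7035  62.1148  -7.7285] | p [0.5485 0.1677 0.2584] | MOVE [-0.6403 -0.1743  0.195 ] [0.001  0.0005 0.132 ]
```

Call:
carry_out(
  motion=[-0.12,-0.03,0.03,0,0,0.03,1,-0.26,-0.07,0.07,0,0,0.06,1,-0.41,-0.11,0.12,0,0,0.09,1,-0.54,-0.15,0.165,0,0,0.115,1,-0.64,-0.174,0.195,0,0,0.132,1],
)

```text
time: 13.25
position: [0.5026, -0.0267, 0.2]
eef_rot: [[0.166, 0.986, 0.001], [0.986, -0.166, -0.002], [-0.001, 0.001, -1.0]]
wrist_force: [1.0, 0.4, -4.5]
finger_gap: 0.0083
grip_force: 108.8
```

Call:
carry_out(
  motion=[0,0,0,0,0,0,1,0,0,0,0,0,0,1],
)

```text
time: 13.45
position: [0.5039, -0.0245, 0.2006]
eef_rot: [[0.164, 0.986, 0.002], [0.986, -0.164, -0.001], [-0.0, 0.002, -1.0]]
wrist_force: [0.1, 0.3, -3.2]
finger_gap: 0.0079
grip_force: 108.8
```

```bash
python3 -c "
from h import *
num((.5025,-.026,.086),-9.5)"
```

```text
t 13.45 q [-23.4181  22.4208  29.3546 110.5695 -14.0049  50.4077   3.6087] | p [ 0.5039 -0.0245  0.2006] | MOVE [-0.0056 -0.0045  0.3819] [0.0011 0.0002 0.0005]
```

Call:
carry_out(
  motion=[-0.005,-0.004,0.08,0,0,0,1,-0.005,-0.004,0.18,0,0,0,1,-0.005,-0.004,0.27,0,0,0,1,-0.005,-0.004,0.34,0,0,0,1,-0.005,-0.004,0.37,0,0,0,1],
)

```text
time: 13.95
position: [0.5021, -0.0236, 0.0879]
eef_rot: [[0.16, 0.987, -0.001], [0.987, -0.16, -0.0], [-0.0, -0.001, -1.0]]
wrist_force: [-1.2, 0.6, -3.9]
finger_gap: 0.0077
grip_force: 108.8
```

Call:
carry_out(
  motion=[0,0,0.005,0,0,0,1,0,0,0.01,0,0,0,1,0,0,0.014,0,0,0,1,0,0,0.017,0,0,0,1,0,0,0.017,0,0,0,1],
)

```text
time: 14.45
position: [0.5022, -0.0249, 0.0847]
eef_rot: [[0.163, 0.987, 0.001], [0.987, -0.163, 0.0], [0.0, 0.001, -1.0]]
wrist_force: [-0.6, 0.4, -4.7]
finger_gap: 0.0081
grip_force: 108.8
```

Not in contact yet. I lower another 2–3 mm.

Call:
carry_out(
  motion=[0,0,0.003,0,0,0,1,0,0,0.006,0,0,0,1,0,0,0.006,0,0,0,1],
)

```text
time: 14.75
position: [0.5022, -0.025, 0.0841]
eef_rot: [[0.163, 0.987, 0.002], [0.987, -0.163, 0.001], [0.001, 0.001, -1.0]]
wrist_force: [-7.1, 1.7, 22.3]
finger_gap: 0.0075
grip_force: 112.2
```

Call:
carry_out(
  motion=[0,0,0,0,0,0,0,0,0,0,0,0,0,0,0,0,0,0,0,0,0,0,0,0,0,0,0,0,0,0,0,0,0,0,0],
)

```text
time: 15.25
position: [0.5019, -0.025, 0.0823]
eef_rot: [[0.163, 0.987, -0.0], [0.987, -0.163, -0.0], [-0.0, -0.0, -1.0]]
wrist_force: [0.0, -0.5, 0.3]
finger_gap: 0.0793
grip_force: 0.0
```

Call:
carry_out(
  motion=[0,0,0,0,0,0,0,0,0,0,0,0,0,0,0,0,0,0,0,0,0],
)

```text
time: 15.55
position: [0.5019, -0.025, 0.0824]
eef_rot: [[0.163, 0.987, -0.0], [0.987, -0.163, -0.0], [-0.0, -0.0, -1.0]]
wrist_force: [-0.0, 0.4, 0.3]
finger_gap: 0.0855
grip_force: 0.0
```

Released. I go straight up, then take a final look.

Call:
carry_out(
  motion=[0,0,-0.08,0,0,0,0,0,0,-0.2,0,0,0,0,0,0,-0.36,0,0,0,0,0,0,-0.52,0,0,0,0,0,0,-0.65,0,0,0,0],
)

```text
time: 16.05
position: [0.502, -0.0253, 0.2801]
eef_rot: [[0.163, 0.987, 0.002], [0.987, -0.163, -0.0], [0.0, 0.002, -1.0]]
wrist_force: [1.7, 0.5, -0.3]
finger_gap: 0.0857
grip_force: 0.0
```

Call:
carry_out(
  motion=[0,0,0,0,0,0,0,0,0,0,0,0,0,0],
)

```text
time: 16.25
position: [0.5021, -0.0248, 0.2781]
eef_rot: [[0.162, 0.987, 0.002], [0.987, -0.162, 0.001], [0.001, 0.002, -1.0]]
wrist_force: [-0.9, 0.1, 0.2]
finger_gap: 0.0852
grip_force: 0.0
```

```bash
python3 -c "
from h import *
from cell import optics
f=optics.grab_frame('scene');g=optics.grab_frame('side')
z=np.zeros((600,800,3),np.uint8)
z[:350,:467]=cv2.resize(f['img'],(467,350))
z[:350,470:800]=cv2.resize(f['img'][170:270,355:465],(330,350))
z[352:600,:350]=cv2.resize(g['img'][100:200,130:271],(350,248))
z[352:600,400:750]=cv2.resize(g['img'][190:290,180:321],(350,248))
cv2.imwrite('pics/final.png',z)
for F in(f,g):
  q=cloud(F).reshape(-1,3);b=(abs(q[:,1]+.03)<.13)&(abs(q[:,0]-.5)<.12)&(q[:,2]>.075)&(q[:,2]<.11);print(rect(q[b]),q[b][:,2].max())
"
```

```text
((0.5045101046562195, -0.026649124920368195), (0.14034035801887512, 0.03269233927130699), 80.76927185058594) 0.09853838536619275
((0.5013908743858337, -0.026583731174468994), (0.14398325979709625, 0.02966698445379734), 80.43678283691406) 0.10042376251883545
```

View pics/final.png

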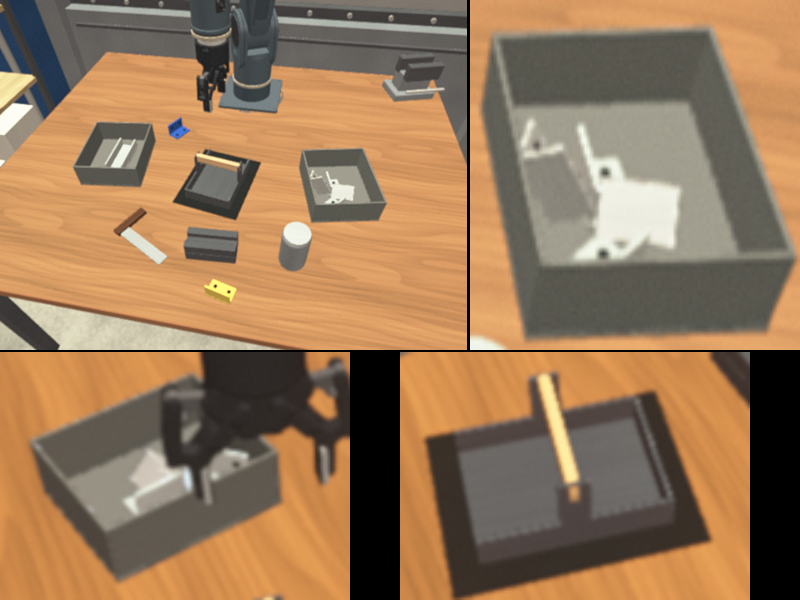

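The tray is empty, upright and centred on the mat. All the brackets lie low in bin_left, the channel is in the other bin, and the bystanders are where they were. I hand it in.

```bash
python3 -c "
from cell import r
print(r.job_done())"
```

```text
the job is handed in; nothing more can be done
None
```

I tipped all three brackets into bin_left, the bin with the angle bracket, set the empty tray back upright near the middle of its mat, let go and handed the job in after about 16 of the 56 s; the hand-in gave no verdict.

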